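# Feed the inspection slide by one turn of its hand wheel

### The arm

A 6-joint arm with a two-finger parallel gripper is mounted at the origin on the work surface. World frame = base frame: x ahead of the robot, y to its left, z up, the work surface at z = 0. Lengths are in m, angles in rad, forces in N, time in s.
With the tool pointing down it reaches from about 0.375 to 0.9 m from the base axis. Payload 3.1 kg.
Tool frame: the origin (TCP) lies midway between the tips of the shut fingers; the grasp point (between the pads) lies 19 mm behind it; z points along the fingers, y is the line along which they close (so a half turn about z gives the same grasp; the last joint's range is limited). The gripper opens to 87 mm and grips with 3 to 60 N. Pads are 19 mm wide; open, the fingers measure 117 mm over their backs; the gripper's body (75 mm by 190 mm) begins 51 mm behind the grasp point.
Start: joints at [1.131, 0.527, 1.433, -0, 1.181, -0.178], TCP at [0.161, 0.604, 0.223] pointing down, gripper open.
Joint ranges: [-3.08, 3.08], [-0.75, 2.2], [0.22, 2.44], [-1.43, 4.57], [0, 2.65], [-2.85, 2.85]. Speed limits (rad/s): [2.79, 2.79, 3.14, 3.14, 3.14, 3.14].

### API

Orientations are given as a unit quaternion [x, y, z, w].
In Python, from rig import get_obs, cams, job gives the robot as it stands.
- The arm moves only by the tool servo_tool, never from a script. Its argument "moves" is text: rows parted by semicolons, each of 5 numbers parted by spaces: the shift along the tool's x, y, z in m, then the turn about the tool's z in degrees, then the finger opening in m, from 0 to 0.087. In form: dx dy dz spin claw; .... A call has 1 to 10 rows; each row is the pose to reach, as a shift and turn from the pose commanded when the call began, along the tool's axes at that moment; what a row does not reach only later rows make up. A row lasts 1/12 s, in which the tool goes at most 41.7 mm and 7.16 degrees, less where a joint would pass 70% of its speed; a pose out of reach is approached as far as the arm can. A call with a gripper value outside its range is refused whole. The fingers move at their own pace and stop on an object; "grip_force" is the grip in N (left out, the last holds). Time passes only in rows, so rows that repeat a pose let the fingers close. It gives the time, the measured TCP pose, the force, the opening and the grip force at its end, in the units of the state.
- get_obs(): the state, without advancing time (a new reading comes with each control period).
- cams.camera(name): name is "scene" or "top"; returns the picture (384x512x3 uint8, blue, green, red); there is no depth.
- cams.camera_model(name): a dict with "fx", "fy", "cx", "cy" (pixels), "R" (3x3) and "t" (3): a world point X has camera coordinates R X + t. Camera axes: x right, y down, z forward; pixel columns grow to the right and rows downward; lengths in m; the calibration is good to about 2 mm. A picture is of the moment at which its call begins. camera_model takes no time and is no camera call.
- job.hand_in(): hands the job in; it is judged then, once.
The state is a dict: "time": time; "q": joint angles; "joint_velocities": joint speeds; "joint_torque": joint torques, N m; "position": TCP position; "tool_rot": TCP orientation; "ft_force": force on the tool from outside, world axes, zero at the start; "moment": the same for the moment, N m; "grip_width": finger opening in m; "grip_force": force on a finger pad.
Only numpy, scipy, OpenCV 4.12 (cv2) and the standard library are available. Lean on these libraries where they do the work, as an engineer would, in place of code of your own. Each camera call takes 0.05 s, during which the arm holds its last target. There are 200 camera calls.

### The job

Push the hand wheel of the inspection slide round clockwise (seen from above) by its upright red handle through exactly one full turn, no more, so that the carriage under the microscope feeds on by one pitch and the handle comes to rest back where it began. Push with shut fingertips or the outside of a finger: do not take the handle between the fingers. Leave the can, jar, brass bush and wrench where they are, do not touch the carriage, and finish clear of everything.

Things in the scene. Friction and masses are not known exactly. Their poses are not given: they have to be found in the camera images.
- wheel (a joint): turning angle of the hand wheel, rad; it grows as the wheel turns clockwise seen from above. It starts anywhere from 0.3 to 4.5 (one turn is 6.283 more); end stops at 0 and 14. The wheel is stiff enough to stay where it is left (friction 0.12 N m, some damping: about 2 to 5 N of push on the handle)
- hub (a point): centre of the top of the hand wheel's hub, on its vertical axis, 103 mm above the table. Level wheel: black rim 178 mm across over all, its top 100 mm above the table; three aluminium spokes (tops at 99 mm), hub 44 mm across; below it a grey drive box 170 mm square, 55 mm high. Only the red handle and the can (centre over 185 mm from the axis) rise above 103 mm within 190 mm of the axis
- handle (a point): centre of the upright red handle that stands on one spoke just inside the rim: a plain round peg 22 mm in diameter, 52 mm tall (from 103 to 155 mm above the table; this point is 129 mm above the table, half-way up), fixed upright on the wheel, its axis 65 mm from the wheel axis. Its foot is an aluminium boss 28 mm across with its top 103 mm above the table
- carriage: aluminium carriage (105 x 80 x 14 mm; origin at the centre of its underside, 39 mm above the table; a brass flange part bolted on it) on the rail beside the wheel, under the microscope. Geared to the wheel: 24 mm away from the wheel for each clockwise turn
- stand: the fixed stand that carries the drive box, wheel, rail and microscope; origin on the wheel axis at the table. Its rail runs from the wheel towards the stand's own -y (441 mm long, 120 mm wide); the grey microscope, 380 mm tall, stands over the rail from 205 to 370 mm along it and up to 190 mm to its +x side
- can: loose green spray can, 56 mm in diameter, 150 mm tall; origin at the centre of its underside; a bystander
- jar: loose amber jar with steel lid, 52 mm in diameter, 70 mm tall; origin at the centre of its underside; a bystander
- bush: loose brass bush (ring), 48 mm across, 30 mm tall; origin at the centre of its underside; a bystander
- wrench: loose steel wrench 160 mm long, lying flat along its own x; origin at its underside; a bystander

How it is judged:
By the outcome, as a careful person would: the job done as asked, in the order asked, and still so for the second after the job is handed in, with the robot touching nothing.
It also fails if it takes over 58 s, if anything falls off the work surface, if the arm or the gripper's body presses on something with over 40 N, if the wrist force passes 120 N, or if a joint passes its speed limit or range.

## Working session

There is one attempt and no reset: what is moved stays moved. The work goes in short steps, Python scripts to look and compute and a tool call to move; the robot and the scene stay as the last step left them, time stands still between calls to the robot, and variables do not carry over. Pictures are saved under pics/ and viewed, at most 10 in all, crops included, and the job is handed in when it is done.

Besides the shell and the picture viewer there is one more tool, called after "Emit:" as a command line: name --argument value ..., lists and objects as JSON in quotes. servo_tool: Moves the arm, as the interface text tells. Its arguments: {"type":"object","properties":{"moves":{"type":"string"},"grip_force":{"type":"number"}},"required":["moves"]}

```bash
mkdir -p pics
python3 - <<'E'
from rig import get_obs,cams,job
import cv2,numpy as np
o=get_obs();print(o)
a=cams.camera("scene");b=cams.camera("top")
cv2.imwrite("pics/s0.png",a);cv2.imwrite("pics/t0.png",b)
for n in("scene","top"):
    m=cams.camera_model(n);print(n,m)
E
```

```text
{'time': 0.0, 'q': array([ 1.13152085e+00,  5.28459798e-01,  1.43389311e+00, -6.93478654e-06,
        1.18136525e+00, -1.78515745e-01]), 'joint_velocities': array([ 7.87346560e-04, -7.24783490e-04,  5.05250385e-04,  2.28330770e-03,
       -2.05788290e-05,  3.32112424e-04]), 'joint_torque': array([-6.35730958e-04, -4.40042925e+01, -1.76590794e+01,  6.31628162e-02,
        5.83510380e-02, -1.78573036e-04]), 'position': array([0.16080623, 0.60321439, 0.22157845]), 'tool_rot': array([ 1.30009410e-01,  9.91512190e-01, -1.01342730e-03, -3.20029343e-04]), 'ft_force': array([ 0.87286176,  0.28323919, -0.45603468]), 'moment': array([-3.51039935e-05, -1.09483504e-02,  5.43775345e-02]), 'grip_force': 0.0, 'grip_width': 0.08679999640834353}
scene {'fx': 366.77210886492014, 'fy': 366.77210886492014, 'cx': 257.8932720814371, 'cy': 193.68163105042834, 'R': array([[ 0.04642947,  0.99887845,  0.00928133],
       [ 0.80855999, -0.03212393, -0.58753621],
       [-0.5865791 ,  0.03478351, -0.80914465]]), 't': array([-0.08391346, -0.4061974 ,  1.22508006])}
top {'fx': 400.5671723857878, 'fy': 400.5671723857878, 'cx': 253.8489070080235, 'cy': 188.3957949625242, 'R': array([[ 0.08941526, -0.99599127, -0.00251135],
       [-0.97551333, -0.08706758, -0.20197273],
       [ 0.20094441,  0.02050929, -0.97938793]]), 't': array([0.02312284, 0.60660653, 0.88377241])}
```

View pics/s0.png

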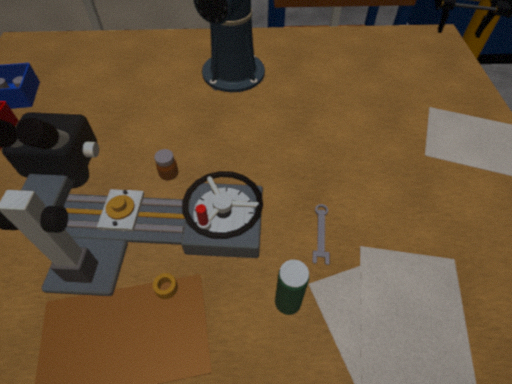

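View pics/t0.png

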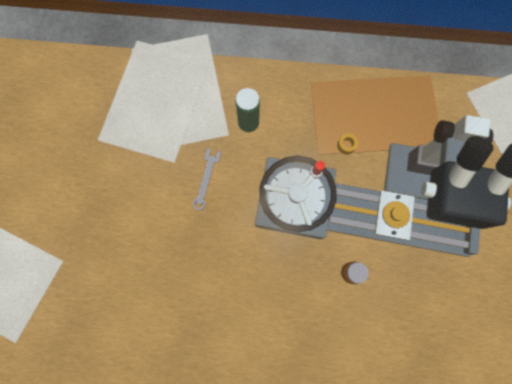

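The pictures show the wheel at about (222,205) in scene and (298,194) in top, with the red handle at (202,215) and (319,167). The can is at (291,287) / (248,110) and the rail runs toward -y with the microscope at its end.

```bash
cat > h.py <<'E'
from rig import get_obs,cams,job
import cv2,numpy as np
M={n:cams.camera_model(n) for n in("scene","top")}
def ray(n,uv):
    m=M[n];d=m["R"].T@np.array([(uv[0]-m["cx"])/m["fx"],(uv[1]-m["cy"])/m["fy"],1]);return -m["R"].T@m["t"],d/np.linalg.norm(d)
def plane(n,uv,z):
    c,d=ray(n,uv);return c+d*(z-c[2])/d[2]
def tri(u1,u2):
    c,d=ray("scene",u1);e,f=ray("top",u2)
    s=np.linalg.lstsq(np.c_[d,-f],e-c,rcond=None)[0];p,q=c+s[0]*d,e+s[1]*f
    return (p+q)/2,np.linalg.norm(p-q)
def red(im,box):
    x0,y0,x1,y1=box;h=cv2.cvtColor(im,cv2.COLOR_BGR2HSV)[y0:y1,x0:x1]
    m=((h[...,0]<7)|(h[...,0]>173))&(h[...,1]>150)&(h[...,2]>80)
    n,l,s,c=cv2.connectedComponentsWithStats(m.astype(np.uint8));k=1+np.argmax(s[1:,4])
    return c[k]+[x0,y0],s[k]+[x0,y0,0,0,0]
def rim(im,box):
    x0,y0,x1,y1=box;g=im[y0:y1,x0:x1].max(2)
    m=(g<60).astype(np.uint8)
    cs,_=cv2.findContours(m,cv2.RETR_EXTERNAL,cv2.CHAIN_APPROX_NONE)
    c=max(cs,key=lambda c:cv2.boundingRect(c)[2]);return c[:,0]+[x0,y0],m
BX={"scene":(165,160,275,260),"top":(245,140,350,250)}
E
python3 - <<'E'
from h import *
I={"scene":cv2.imread("pics/s0.png"),"top":cv2.imread("pics/t0.png")}
R={};H={}
for n in I:
    R[n],s=red(I[n],BX[n]);print(n,R[n],s)
    c,m=rim(I[n],BX[n]);
    P=np.array([plane(n,p,0.095)[:2] for p in cv2.convexHull(c.astype(np.int32))[:,0]],np.float32)
    e=cv2.fitEllipse(P);print("rim",e,cv2.minEnclosingCircle(P))
    H[n]=cv2.fitEllipse(cv2.convexHull(c.astype(np.int32)))[0];print(H[n])
    cv2.imwrite(f"pics/m_{n}.png",cv2.resize(np.hstack([m*255,cv2.cvtColor(I[n],cv2.COLOR_BGR2GRAY)[BX[n][1]:BX[n][3],BX[n][0]:BX[n][2]]]),None,fx=3,fy=3))
print("handle",tri(R["scene"],R["top"]),"hub",tri(H["scene"],H["top"]))
for n in I: print(plane(n,R[n],.129))
print("can top", plane("scene",(294,268),.15),plane("top",(247,97),.15))
E
python3 -c "
import cv2,numpy as np
a=cv2.imread('pics/s0.png')[150:330,150:330];b=cv2.imread('pics/t0.png')[80:260,220:400]
cv2.imwrite('pics/c.png',cv2.resize(np.hstack([a,b]),(800,400),interpolation=cv2.INTER_CUBIC))"
```

```text
scene [200.54901961 211.38235294] [196 205  10  19 102]
rim ((0.5952732563018799, -0.02223658375442028), (0.17625485360622406, 0.17766088247299194), 82.1945571899414) ((0.595400869846344, -0.021936066448688507), 0.08951731026172638)
(222.046142578125, 205.08535766601562)
top [319.55223881 165.13432836] [315 161  10   9  67]Traceback (most recent call last):
  File "<stdin>", line 8, in <module>
cv2.error: OpenCV(4.12.0) /io/opencv/modules/imgproc/src/shapedescr.cpp:361: error: (-201:Incorrect size of input array) There should be at least 5 points to fit the ellipse in function 'fitEllipseNoDirect'
```

View pics/c.png

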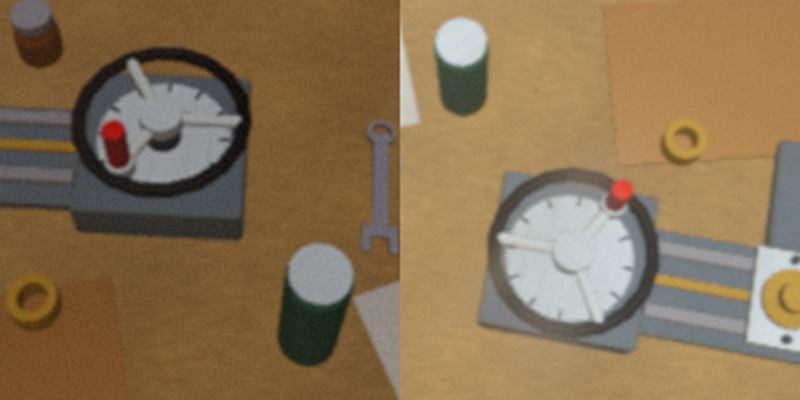

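The crop shows the rim clean in both views; in top it is washed out (glare), so the rim threshold there must be higher.

```bash
sed -i 's/def rim(im,box):/def rim(im,box,th=60):/; s/g<60/g<th/' h.py
python3 - <<'E'
from h import *
I={"scene":cv2.imread("pics/s0.png"),"top":cv2.imread("pics/t0.png")}
R={};H={}
for n in I:
  R[n],s=red(I[n],BX[n])
  for th in ([60] if n=="scene" else [70,80,90]):
    c,m=rim(I[n],BX[n],th)
    if len(c)<30: print(n,th,"few");continue
    P=np.array([plane(n,p,0.095)[:2] for p in cv2.convexHull(c.astype(np.int32))[:,0]],np.float32)
    print(n,th,"rim",cv2.fitEllipse(P),cv2.minEnclosingCircle(P))
    # outer boundary by saturation-free approach: hull centre in pixels
    H[n]=cv2.fitEllipse(cv2.convexHull(c.astype(np.int32)))[0]
print("handle",tri(R["scene"],R["top"]),"hub",tri(H["scene"],H["top"]))
# white-ish hub disc in top view
for n in I: print(n,"handle@.129",plane(n,R[n],.129),"top rim centre" ,plane(n,H[n],.095))
# can lid (white ellipse)
for n,b in(("scene",(270,250,315,320)),("top",(230,82,266,135))):
    x0,y0,x1,y1=b;h=cv2.cvtColor(I[n],cv2.COLOR_BGR2HSV)[y0:y1,x0:x1]
    m=((h[...,1]<70)&(h[...,2]>130)).astype(np.uint8)
    k,l,s,c=cv2.connectedComponentsWithStats(m);i=1+np.argmax(s[1:,4]);print("can",n,c[i]+[x0,y0],plane(n,c[i]+[x0,y0],.15))
E
```

```text
scene 60 rim ((0.5952732563018799, -0.02223658375442028), (0.17625485360622406, 0.17766088247299194), 82.1945571899414) ((0.595400869846344, -0.021936066448688507), 0.08951731026172638)
top 70 rim ((0.5886964201927185, -0.08167500793933868), (0.05280270054936409, 0.11006750911474228), 85.8359375) ((0.587931215763092, -0.08268754184246063), 0.055840980261564255)
top 80 rim ((0.5855873227119446, -0.059504855424165726), (0.09790655225515366, 0.14070111513137817), 75.39143371582031) ((0.5836366415023804, -0.06952209770679474), 0.07052609324455261)
top 90 rim ((0.5844636559486389, -0.05670279264450073), (0.10388274490833282, 0.14712131023406982), 73.22538757324219) ((0.5830153226852417, -0.061796754598617554), 0.07603996992111206)
handle (array([ 0.64899524, -0.06154681,  0.14569172]), np.float64(0.0012917113100529903)) hub (array([ 0.58718362, -0.04122084,  0.07814258]), np.float64(0.03465061051437347))
scene handle@.129 [ 0.63801451 -0.06334008  0.129     ] top rim centre [ 0.60107024 -0.0225871   0.095     ]
top handle@.129 [ 0.65371828 -0.0645752   0.129     ] top rim centre [ 0.58333841 -0.05650134  0.095     ]
can scene [293.96416938 272.48208469] [0.78729815 0.10959369 0.15      ]
can top [247.06928406  98.39491917] [0.78775549 0.10880808 0.15      ]
```

Emit:
servo_tool --moves "-0.015 -0.011 0 0 0; -0.04 -0.029 0 0 0; -0.07 -0.05 0 0 0; -0.1 -0.072 0 0 0; -0.13 -0.094 0 0 0; -0.16 -0.115 0 0 0; -0.19 -0.137 0 0 0; -0.22 -0.159 0 0 0; -0.25 -0.18 0 0 0; -0.28 -0.202 0 0 0" --grip_force 20

```text
time: 0.93
position: [0.3802, 0.3349, 0.2223]
tool_rot: [0.13, 0.992, -0.0, -0.0]
ft_force: [1.1, -0.2, -0.0]
grip_width: 0.028
grip_force: 0.0
```

Emit:
servo_tool --moves "-0.03 -0.022 0 0 0; -0.06 -0.043 0 0 0; -0.09 -0.065 0 0 0; -0.12 -0.087 0 0 0; -0.15 -0.108 0 0 0; -0.18 -0.13 0 0 0; -0.21 -0.151 0 0 0; -0.24 -0.173 0 0 0; -0.27 -0.195 0 0 0; -0.3 -0.216 0 0 0"

```text
time: 1.77
position: [0.6142, 0.0487, 0.2221]
tool_rot: [0.13, 0.991, 0.0, -0.001]
ft_force: [0.4, 0.7, -0.4]
grip_width: 0.0005
grip_force: 0.0
```

Emit:
servo_tool --moves "-0.025 -0.018 0 -5 0; -0.05 -0.036 0 -12 0; -0.067 -0.048 0 -19 0; -0.0776 -0.0565 0 -26 0; -0.0776 -0.0565 0 -33 0; -0.0776 -0.0565 0 -40 0; -0.0776 -0.0565 0 -47 0; -0.0776 -0.0565 0 -54 0; -0.0776 -0.0565 0 -61 0; -0.0776 -0.0565 0 -68 0"

```text
time: 2.6
position: [0.6737, -0.0241, 0.2218]
tool_rot: [-0.449, 0.893, 0.0, -0.001]
ft_force: [0.3, 0.1, -0.2]
grip_width: 0.0004
grip_force: 0.0
```

```bash
cat >> h.py <<'E'
HUB=np.array([.5953,-.0222])
from scipy.spatial.transform import Rotation as Ro
def st(th=None):
    o=get_obs();R=Ro.from_quat(o["tool_rot"]).as_matrix();p=o["position"]
    r=p[:2]-HUB
    print("t",o["time"],"p",p.round(4),"psi",np.degrees(np.arctan2(R[1,1],R[0,1])).round(2),"q6",o["q"][5].round(3),"w",round(o["grip_width"],4),"F",o["ft_force"].round(1),"hub in tool",(R.T@np.r_[HUB-p[:2],0]).round(4))
    return o,R
def look(tag):
    out={}
    for n,b in BX.items():
        im=cams.camera(n);cv2.imwrite(f"pics/{tag}_{n}.png",im)
        try: c,s=red(im,b);out[n]=c;print(n,c.round(2),s)
        except ValueError: print(n,"no red")
    if len(out)==2:
        p,e=tri(out["scene"],out["top"]);r=p[:2]-HUB;print("handle",p.round(4),e.round(4),"r",np.linalg.norm(r).round(4),"ang",np.degrees(np.arctan2(r[1],r[0])).round(1))
E
python3 - <<'E'
from h import *
o,R=st()
t=np.array([.6743,-.0243]);print("need",R.T@np.r_[t-o["position"][:2],0])
look("a")
E
```

```text
t 2.6 p [ 0.6737 -0.0241  0.2218] psi 143.4 q6 -2.704 w 0.0004 F [ 0.3  0.1 -0.2] hub in tool [0.0452 0.0641 0.0001]
need [-2.52635355e-04 -6.05958231e-04 -1.03570728e-06]
scene [202.42 215.41] [198 206   9  19 113]
top no red
```

Emit:
servo_tool --moves "0 -0.001 0.01 0 0; 0 -0.001 0.022 0 0; 0 -0.001 0.034 0 0; 0 -0.001 0.046 0 0; 0 -0.001 0.058 0 0; 0 -0.001 0.07 0 0; 0 -0.001 0.082 0 0; 0 -0.001 0.093 0 0; 0 -0.001 0.1 0 0; 0 -0.001 0.103 0 0"

```text
time: 3.53
position: [0.6741, -0.0247, 0.1177]
tool_rot: [-0.447, 0.895, 0.001, -0.001]
ft_force: [0.1, -0.6, -0.4]
grip_width: 0.0005
grip_force: 0.0
```

Run:
```python
from h import *
st();look("b")
for n in BX:
    print(n)
a=cv2.imread("pics/b_scene.png")[130:310,130:310];b=cv2.imread("pics/b_top.png")[90:270,210:390]
cv2.imwrite('pics/b.png',cv2.resize(np.hstack([a,b]),(800,400),interpolation=cv2.INTER_CUBIC))
```

```text
t 3.5333 p [ 0.6741 -0.0247  0.1177] psi 143.05 q6 -2.699 w 0.0005 F [ 0.1 -0.6 -0.4] hub in tool [0.0454 0.0644 0.0002]
scene no red
top no red
scene
top
```

View pics/b.png

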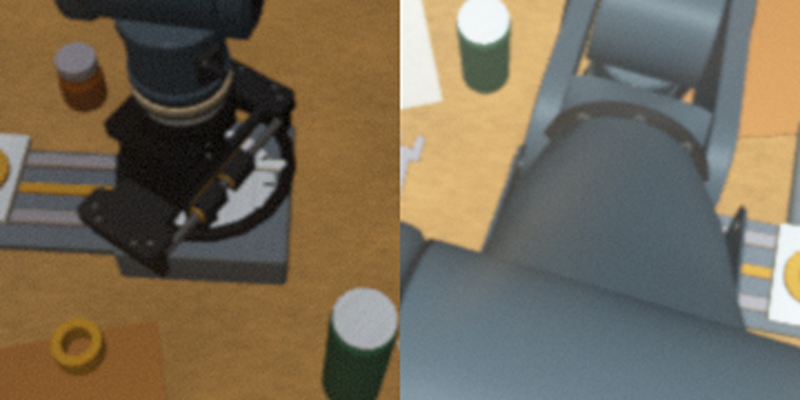

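The gripper hides the handle here (body at crop (180,150)), so I go by geometry and force.

Emit:
servo_tool --moves "0.004 0 0 0 0; 0.01 0 0 0 0; 0.015 0 0 0 0; 0.018 0 0 0 0; 0.02 0 0 0 0; 0.021 0 0 0 0; 0.022 0 0 0 0; 0.0225 0 0 0 0; 0.023 0 0 0 0; 0.023 0 0 0 0"

```text
time: 4.47
position: [0.6611, -0.0431, 0.1195]
tool_rot: [-0.447, 0.895, -0.0, 0.0]
ft_force: [-0.9, 0.1, -0.0]
grip_width: 0.0005
grip_force: 0.0
```

Emit:
servo_tool --moves "0.0005 0 0 0 0; 0.001 0 0 0 0; 0.0015 0 0 0 0; 0.002 0 0 0 0; 0.0025 0 0 0 0; 0.003 0 0 0 0"

```text
time: 4.97
position: [0.6595, -0.0454, 0.1196]
tool_rot: [-0.447, 0.895, 0.0, 0.0]
ft_force: [1.2, 0.7, -0.6]
grip_width: 0.0006
grip_force: 0.8
```

Emit:
servo_tool --moves "0.0052 -0.0013 0 4.5 0; 0.0104 -0.0022 0 9 0; 0.0157 -0.0028 0 13.5 0; 0.021 -0.0028 0 18 0; 0.0264 -0.0025 0 22.5 0; 0.0316 -0.0018 0 27 0; 0.0368 -0.0006 0 31.5 0; 0.0419 0.001 0 36 0; 0.0469 0.0029 0 40.5 0; 0.0517 0.0052 0 45 0"

```text
time: 5.8
position: [0.6261, -0.0848, 0.1199]
tool_rot: [-0.068, 0.998, -0.001, 0.002]
ft_force: [3.1, -0.7, -2.1]
grip_width: 0.0003
grip_force: 1.8
```

```bash
python3 -c "
from h import *
st()"
```

```text
t 5.8 p [ 0.6261 -0.0848  0.1199] psi 97.83 q6 -2.019 w 0.0003 F [ 3.1 -0.7 -2.1] hub in tool [ 0.022   0.0662 -0.0003]
```

Emit:
servo_tool --moves "0.0052 -0.0013 0 4.5 0; 0.0104 -0.0022 0 9 0; 0.0157 -0.0028 0 13.5 0; 0.021 -0.0028 0 18 0; 0.0264 -0.0025 0 22.5 0; 0.0316 -0.0018 0 27 0; 0.0368 -0.0006 0 31.5 0; 0.0419 0.001 0 36 0; 0.0469 0.0029 0 40.5 0; 0.0517 0.0052 0 45 0"

```text
time: 6.63
position: [0.5729, -0.0889, 0.12]
tool_rot: [0.318, 0.948, -0.002, 0.002]
ft_force: [-1.4, -7.6, -1.2]
grip_width: 0.0002
grip_force: 2.9
```

Emit:
servo_tool --moves "0.0052 -0.0013 0 4.5 0; 0.0104 -0.0022 0 9 0; 0.0157 -0.0028 0 13.5 0; 0.021 -0.0028 0 18 0; 0.0264 -0.0025 0 22.5 0; 0.0316 -0.0018 0 27 0; 0.0368 -0.0006 0 31.5 0; 0.0419 0.001 0 36 0; 0.0469 0.0029 0 40.5 0; 0.0517 0.0052 0 45 0"

```text
time: 7.47
position: [0.5323, -0.0515, 0.1197]
tool_rot: [0.657, 0.754, -0.002, -0.001]
ft_force: [-3.0, -3.3, 2.0]
grip_width: 0.0004
grip_force: 2.2
```

```bash
python3 -c "
from h import *
st();look('c')"
```

```text
t 7.4667 p [ 0.5323 -0.0515  0.1197] psi 7.9 q6 -0.44 w 0.0004 F [-3.  -3.3  2. ] hub in tool [ 0.0204  0.0664 -0.0003]
scene no red
top no red
```

Emit:
servo_tool --moves "0.0052 -0.0013 0 4.5 0; 0.0104 -0.0022 0 9 0; 0.0157 -0.0028 0 13.5 0; 0.021 -0.0028 0 18 0; 0.0264 -0.0025 0 22.5 0; 0.0316 -0.0018 0 27 0; 0.0368 -0.0006 0 31.5 0; 0.0419 0.001 0 36 0; 0.0469 0.0029 0 40.5 0; 0.0517 0.0052 0 45 0"

```text
time: 8.4
position: [0.5319, 0.0009, 0.1196]
tool_rot: [0.895, 0.446, -0.0, 0.0]
ft_force: [-1.0, -1.8, -0.4]
grip_width: 0.0006
grip_force: 1.0
```

Emit:
servo_tool --moves "0.0052 -0.0013 0 4.5 0; 0.0104 -0.0022 0 9 0; 0.0157 -0.0028 0 13.5 0; 0.021 -0.0028 0 18 0; 0.0264 -0.0025 0 22.5 0; 0.0316 -0.0018 0 27 0; 0.0368 -0.0006 0 31.5 0; 0.0419 0.001 0 36 0; 0.0469 0.0029 0 40.5 0; 0.0517 0.0052 0 45 0"

```text
time: 9.23
position: [0.5672, 0.0384, 0.1195]
tool_rot: [0.998, 0.07, -0.0, 0.001]
ft_force: [-1.6, -4.3, 0.1]
grip_width: 0.0004
grip_force: 2.0
```

```bash
python3 -c "
from h import *
st();look('d')"
```

```text
t 9.2333 p [0.5672 0.0384 0.1195] psi -82.0 q6 1.305 w 0.0004 F [-1.6 -4.3  0.1] hub in tool [0.0194 0.064  0.0001]
scene [251.29 187.92] [247 179  10  21 158]
top no red
```

Emit:
servo_tool --moves "0.0052 -0.0013 0 4.5 0; 0.0104 -0.0022 0 9 0; 0.0157 -0.0028 0 13.5 0; 0.021 -0.0028 0 18 0; 0.0264 -0.0025 0 22.5 0; 0.0316 -0.0018 0 27 0; 0.0368 -0.0006 0 31.5 0; 0.0419 0.001 0 36 0; 0.046 0.0025 0 39.5 0; 0.0485 0.0037 0 42 0"

```text
time: 10.17
position: [0.6143, 0.0425, 0.1192]
tool_rot: [0.957, -0.291, -0.002, 0.0]
ft_force: [-2.5, -0.6, 0.2]
grip_width: 0.0008
grip_force: 1.3
```

Emit:
servo_tool --moves "-0.003 0 0 0 0; -0.008 0 0 0 0; -0.014 0 0 0 0; -0.02 0 0 0 0; -0.024 0 0 -7 0; -0.025 0 0 -14 0; -0.025 0 0 -21 0; -0.025 0 0 -28 0; -0.025 0 0 -35 0; -0.025 0 0 -42 0"

```text
time: 11.0
position: [0.5943, 0.0573, 0.1197]
tool_rot: [0.997, 0.074, 0.0, -0.0]
ft_force: [0.5, -0.7, 0.4]
grip_width: 0.0
grip_force: 0.0
```

Run:
```python
from h import *
st();look('e')
a=cv2.imread("pics/e_scene.png")[130:310,130:310];b=cv2.imread("pics/e_top.png")[90:270,210:390]
cv2.imwrite('pics/e.png',cv2.resize(np.hstack([a,b]),(800,400),interpolation=cv2.INTER_CUBIC))
```

```text
t 11.0 p [0.5943 0.0573 0.1197] psi -81.5 q6 1.331 w 0.0 F [ 0.5 -0.7  0.4] hub in tool [-0.0108  0.0788 -0.    ]
scene [246.37 205.72] [242 197  10  20 146]
top no red
```

View pics/e.png

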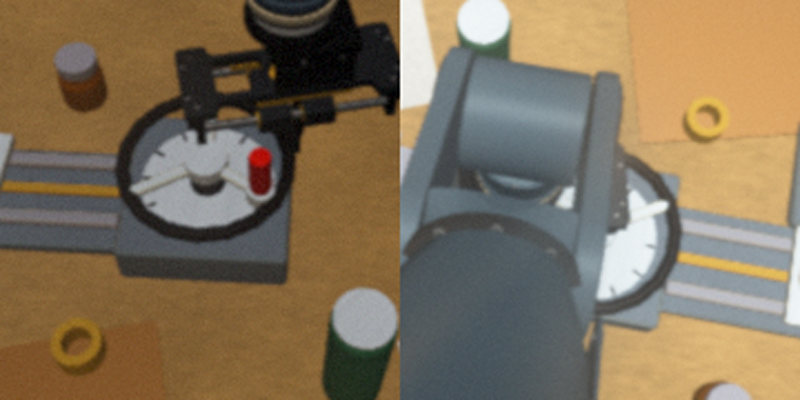

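The handle is visible in scene at crop (259,172), about three quarters of a turn done, with the tool clear of it. I now finish the half-turn of the tool.

Emit:
servo_tool --moves "0 0 0 -6.9 0; 0 0 0 -13.8 0; 0 0 0 -20.7 0; 0 0 0 -27.6 0; 0 0 0 -34.5 0; 0 0 0 -41.4 0; 0 0 0 -48.3 0; 0 0 0 -55.2 0; 0 0 0 -62.1 0; 0 0 0 -69 0"

```text
time: 11.93
position: [0.5945, 0.057, 0.1197]
tool_rot: [0.781, 0.624, 0.0, -0.0]
ft_force: [0.7, -0.7, -0.2]
grip_width: 0.0003
grip_force: 0.0
```

Emit:
servo_tool --moves "0 0 0 -6.9 0; 0 0 0 -13.8 0; 0 0 0 -20.7 0; 0 0 0 -27.6 0; 0 0 0 -34.5 0; 0 0 0 -41.4 0; 0 0 0 -48.3 0; 0 0 0 -55.2 0; 0 0 0 -62.1 0; 0 0 0 -69 0"

```text
time: 12.77
position: [0.5945, 0.057, 0.1196]
tool_rot: [0.29, 0.957, 0.0, -0.0]
ft_force: [-0.8, -0.1, -0.1]
grip_width: 0.0008
grip_force: 0.0
```

Run:
```python
from h import *
st();look('f')
s0=cv2.imread("pics/f_scene.png");c,s=red(s0,BX["scene"]);p=plane("scene",c,.1457-.0)
# same-height bias from first fix
for z in(.129,.135,.14,.1457):
    r=plane("scene",c,z)[:2]-HUB; print(z,r.round(4),np.linalg.norm(r).round(4),np.degrees(np.arctan2(r[1],r[0])).round(1))
```

```text
t 12.7667 p [0.5945 0.057  0.1196] psi 56.25 q6 -1.073 w 0.0008 F [-0.8 -0.1 -0.1] hub in tool [-0.0446 -0.0654 -0.    ]
scene [246.45 205.88] [242 197  10  20 151]
top no red
0.129 [0.033  0.0523] 0.0618 57.7
0.135 [0.037  0.0523] 0.0641 54.7
0.14 [0.0404 0.0522] 0.0661 52.3
0.1457 [0.0443 0.0522] 0.0685 49.7
```

Emit:
servo_tool --moves "-0.005 0 0 0 0; -0.012 0 0 0 0; -0.017 0 0 0 0; -0.02 0 0 0 0; -0.022 0 0 0 0; -0.0235 0 0 0 0; -0.0245 0 0 0 0"

```text
time: 13.45
position: [0.615, 0.0429, 0.1194]
tool_rot: [0.292, 0.956, 0.0, -0.001]
ft_force: [-1.2, 0.9, 1.2]
grip_width: 0.0004
grip_force: 0.6
```

Emit:
servo_tool --moves "-0.0052 0.0013 0 4.5 0; -0.0104 0.0022 0 9 0; -0.0157 0.0028 0 13.5 0; -0.021 0.0028 0 18 0; -0.0264 0.0025 0 22.5 0; -0.0316 0.0018 0 27 0; -0.0368 0.0006 0 31.5 0; -0.0419 -0.001 0 36 0; -0.0469 -0.0029 0 40.5 0; -0.0517 -0.0052 0 45 0"

```text
time: 14.28
position: [0.6547, 0.011, 0.1193]
tool_rot: [0.637, 0.771, 0.0, -0.001]
ft_force: [0.4, 2.6, 0.8]
grip_width: 0.0001
grip_force: 1.3
```

Run:
```python
from h import *
st();look('g')
```

```text
t 14.2833 p [0.6547 0.011  0.1193] psi 10.82 q6 -0.344 w 0.0001 F [0.4 2.6 0.8] hub in tool [-0.0215 -0.0646  0.    ]
scene no red
top no red
```

Emit:
servo_tool --moves "-0.0052 0.0013 0 4.5 0; -0.0104 0.0022 0 9 0; -0.0157 0.0028 0 13.5 0; -0.021 0.0028 0 18 0; -0.0264 0.0025 0 22.5 0; -0.0316 0.0018 0 27 0; -0.0368 0.0006 0 31.5 0; -0.04 -0.0004 0 34.3 0; -0.0419 -0.001 0 36 0; -0.0419 -0.001 0 36 0"

```text
time: 15.22
position: [0.6624, -0.0315, 0.1195]
tool_rot: [0.843, 0.538, 0.0, 0.0]
ft_force: [0.6, 1.6, -0.4]
grip_width: 0.0008
grip_force: 0.4
```

Emit:
servo_tool --moves "0.003 0 0 0 0; 0.01 0 0 0 0; 0.018 0 0 0 0; 0.025 0 -0.01 0 0; 0.025 0 -0.035 0 0; 0.025 0 -0.065 0 0; 0.025 0 -0.1 0 0; 0.025 0 -0.1 0 0"

```text
time: 15.88
position: [0.6778, -0.0085, 0.2285]
tool_rot: [0.843, 0.538, 0.006, 0.005]
ft_force: [1.1, 0.1, 0.7]
grip_width: 0.0004
grip_force: 0.0
```

Emit:
servo_tool --moves "0.01 0.01 0 0 0; 0.02 0.03 0 0 0; 0.03 0.055 0 0 0; 0.04 0.085 0 0 0; 0.05 0.115 0 0 0; 0.06 0.145 0 0 0; 0.07 0.17 0 0 0; 0.08 0.195 0 0 0; 0.085 0.21 0 0 0; 0.085 0.21 0 0 0"

```text
time: 16.72
position: [0.9013, -0.0199, 0.2178]
tool_rot: [0.843, 0.538, 0.001, 0.001]
ft_force: [0.0, 0.1, -0.7]
grip_width: 0.0004
grip_force: 0.0
```

Run:
```python
from h import *
st();look('i')
a=cv2.imread("pics/i_scene.png")[100:310,130:340];b=cv2.imread("pics/i_top.png")[60:270,190:400]
cv2.imwrite('pics/i.png',cv2.resize(np.hstack([a,b]),(800,400),interpolation=cv2.INTER_CUBIC))
```

```text
t 16.7167 p [ 0.9013 -0.0199  0.2178] psi -24.89 q6 0.289 w 0.0004 F [ 0.   0.1 -0.7] hub in tool [-0.1309 -0.2766 -0.0004]
scene no red
top no red
```

View pics/i.png

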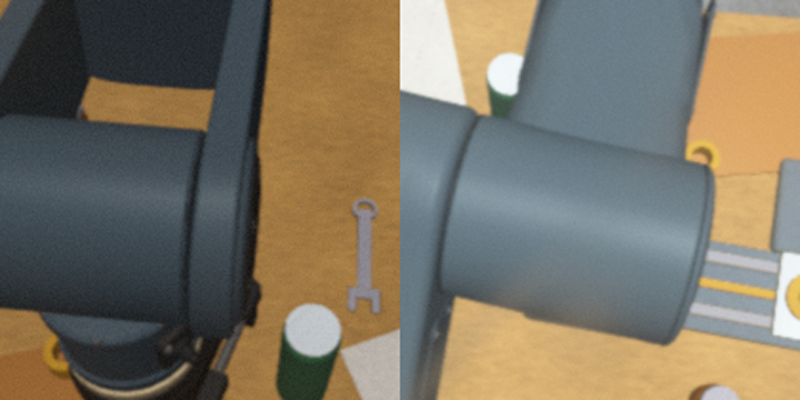

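I had the sideways sign wrong: the arm moved outward and blocks both views, though nothing was touched. I swing it out to the +y side instead.

Emit:
servo_tool --moves "0.004 -0.013 0 0 0; 0.012 -0.037 0 0 0; 0.02 -0.062 0 0 0; 0.028 -0.087 0 0 0; 0.036 -0.112 0 0 0; 0.044 -0.137 0 0 0; 0.052 -0.162 0 0 0; 0.06 -0.187 0 0 0; 0.068 -0.212 0 0 0; 0.076 -0.237 0 0 0"

```text
time: 17.65
position: [0.7134, 0.1496, 0.2211]
tool_rot: [0.843, 0.538, 0.0, 0.0]
ft_force: [0.2, 0.8, 1.0]
grip_width: 0.0004
grip_force: 0.0
```

Emit:
servo_tool --moves "0.008 -0.025 0 0 0; 0.016 -0.05 0 0 0; 0.025 -0.075 0 0 0; 0.033 -0.1 0 0 0; 0.042 -0.13 0 0 0; 0.05 -0.16 0 0 0; 0.06 -0.19 0 0 0; 0.07 -0.22 0 0 0; 0.08 -0.25 0 0 0; 0.09 -0.28 0 0 0"

```text
time: 18.48
position: [0.4972, 0.3486, 0.2209]
tool_rot: [0.843, 0.538, 0.0, 0.0]
ft_force: [1.0, 0.8, -0.4]
grip_width: 0.0002
grip_force: 0.0
```

Run:
```python
from h import *
o,R=st();look('j')
t=np.array([.45,.35]);print("need",R.T@np.r_[t-o["position"][:2],0])
```

```text
t 18.4833 p [0.4972 0.3486 0.2209] psi -24.92 q6 0.863 w 0.0002 F [ 1.   0.8 -0.4] hub in tool [-0.2949  0.2452 -0.    ]
scene [206.54 215.27] [202 207  10  20 128]
top [314.56 161.71] [311 158   9   9  62]
handle [ 0.6566 -0.0502  0.1427] 0.0022 r 0.0674 ang -24.6
need [-1.85895002e-02 -4.34398495e-02 -2.61166012e-05]
```

Emit:
servo_tool --moves "-0.012 0.015 0 0 0; -0.03 0.038 0 0 0; -0.049 0.062 0 0 0; -0.068 0.086 0 0 0; -0.087 0.11 0 0 0; -0.106 0.134 0 0 0; -0.125 0.158 0 0 0; -0.144 0.182 0 0 0; -0.163 0.206 0 0 0; -0.182 0.229 0 0 0"

```text
time: 19.42
position: [0.6309, 0.0844, 0.2207]
tool_rot: [0.843, 0.538, 0.0, 0.001]
ft_force: [-0.5, -0.2, 0.0]
grip_width: 0.0006
grip_force: 0.0
```

Emit:
servo_tool --moves "-0.02 0.025 0 2 0; -0.038 0.048 0 5 0; -0.055 0.069 0 8 0; -0.066 0.083 0 11 0; -0.0728 0.0914 0 12.1 0; -0.0728 0.0914 0 12.1 0; -0.0728 0.0914 0 12.1 0"

```text
time: 20.0
position: [0.6825, -0.018, 0.2199]
tool_rot: [0.895, 0.446, -0.0, -0.0]
ft_force: [-0.7, 0.3, 0.1]
grip_width: 0.0004
grip_force: 0.0
```

Run:
```python
from h import *
o,R=st()
for t in([.6806,-.0174],[.6595,-.0454]):print("need",R.T@np.r_[np.array(t)-o["position"][:2],0])
# start / present angles by several measures
for tag in("s0","t0"),("j_scene","j_top"):
    for n,f,z in(("scene",tag[0],.133),("top",tag[1],.15)):
        c,s=red(cv2.imread(f"pics/{f}.png"),BX[n]);r=plane(n,c,z)[:2]-HUB;print(f,np.linalg.norm(r).round(4),np.degrees(np.arctan2(r[1],r[0])).round(1))
```

```text
t 20.0 p [ 0.6825 -0.018   0.2199] psi -37.03 q6 0.456 w 0.0004 F [-0.7  0.3  0.1] hub in tool [-0.0559 -0.0671  0.    ]
need [-6.76498869e-04 -1.88816449e-03  1.24571143e-06]
need [-3.57365842e-02 -1.86860925e-03 -4.73481215e-06]
s0 0.0608 -41.8
t0 0.0656 -36.9
j_scene 0.0619 -27.1
j_top 0.0656 -25.5
```

Emit:
servo_tool --moves "0 -0.0019 0.01 0 0; 0 -0.0019 0.022 0 0; 0 -0.0019 0.034 0 0; 0 -0.0019 0.046 0 0; 0 -0.0019 0.058 0 0; 0 -0.0019 0.07 0 0; 0 -0.0019 0.082 0 0; 0 -0.0019 0.093 0 0; 0 -0.0019 0.1 0 0; 0 -0.0019 0.101 0 0"

```text
time: 20.83
position: [0.6807, -0.0168, 0.1163]
tool_rot: [0.895, 0.446, -0.001, -0.001]
ft_force: [0.2, -0.5, -0.3]
grip_width: 0.0008
grip_force: 0.0
```

Emit:
servo_tool --moves "-0.005 0 0 0 0; -0.012 0 0 0 0; -0.017 0 0 0 0; -0.021 0 0 0 0; -0.0245 0 0 0 0; -0.0275 0 0 0 0; -0.03 0 0 0 0; -0.032 0 0 0 0; -0.033 0 0 0 0; -0.033 0 0 0 0"

```text
time: 21.67
position: [0.6615, -0.0433, 0.1186]
tool_rot: [0.895, 0.446, -0.0, -0.0]
ft_force: [0.6, 0.8, -0.4]
grip_width: 0.0006
grip_force: 0.5
```

Run:
```python
from h import *
o,R=st()
print("need",R.T@np.r_[np.array([.6595,-.0454])-o["position"][:2],0])
```

```text
t 21.6667 p [ 0.6615 -0.0433  0.1186] psi -37.04 q6 0.413 w 0.0006 F [ 0.6  0.8 -0.4] hub in tool [-0.023  -0.0655  0.0001]
need [-2.89296691e-03 -3.22254840e-04  1.84999101e-06]
```

Emit:
servo_tool --moves "0.004 0 0 0 0; 0.012 0 0 0 0; 0.02 0 0 0 0; 0.025 0 -0.01 0 0; 0.025 0 -0.035 0 0; 0.025 0 -0.065 0 0; 0.025 0 -0.095 0 0; 0.025 0 -0.1 0 0"

```text
time: 22.33
position: [0.6808, -0.0231, 0.2255]
tool_rot: [0.895, 0.446, 0.005, 0.004]
ft_force: [1.8, 0.2, 0.0]
grip_width: 0.0007
grip_force: 0.0
```

Emit:
servo_tool --moves "0.006 -0.01 0 0 0; 0.018 -0.034 0 0 0; 0.034 -0.064 0 0 0; 0.05 -0.094 0 0 0; 0.066 -0.124 0 0 0; 0.082 -0.154 0 0 0; 0.098 -0.184 0 0 0; 0.114 -0.214 0 0 0; 0.13 -0.244 0 0 0; 0.142 -0.268 0 0 0"

```text
time: 23.17
position: [0.5452, 0.2543, 0.2169]
tool_rot: [0.895, 0.447, -0.002, -0.001]
ft_force: [-0.1, -0.1, -0.5]
grip_width: 0.0004
grip_force: 0.0
```

Emit:
servo_tool --moves "0.014 -0.028 0 0 0; 0.028 -0.054 0 0 0; 0.04 -0.078 0 0 0; 0.048 -0.094 0 0 0; 0.05 -0.098 0 0 0"

```text
time: 23.58
position: [0.4967, 0.3533, 0.217]
tool_rot: [0.894, 0.448, -0.002, -0.001]
ft_force: [0.9, -0.7, -0.2]
grip_width: 0.0002
grip_force: 0.0
```

Run:
```python
from h import *
st();look('k')
for f in "s0","t0","j_scene","j_top","k_scene","k_top":
    n="scene" if f[0]=="s" or "scene" in f else "top"
    im=cv2.imread(f"pics/{f}.png").astype(float);x0,y0,x1,y1={"scene":(185,190,225,235),"top":(300,148,335,185)}[n]
    c=im[y0:y1,x0:x1];w=np.clip(c[...,2]-c[...,:2].max(2)-60,0,None)
    Y,X=np.mgrid[y0:y1,x0:x1];u=np.array([(w*X).sum(),(w*Y).sum()])/w.sum()
    q=plane(n,u,.13 if n=="scene" else .148)[:2]-HUB
    print(f,u.round(2),w.sum().round(),np.linalg.norm(q).round(4),np.degrees(np.arctan2(q[1],q[0])).round(2))
L=[cv2.imread(f"pics/{f}.png")[190:235,185:225] for f in("s0","k_scene")]+[cv2.imread(f"pics/{f}.png")[145:190,300:340] for f in("t0","k_top")]
cv2.imwrite("pics/k.png",cv2.resize(np.hstack(L),(800,225),interpolation=cv2.INTER_NEAREST))
```

```text
t 23.5833 p [0.4967 0.3533 0.217 ] psi -36.8 q6 1.076 w 0.0002 F [ 0.9 -0.7 -0.2] hub in tool [-2.416e-01  3.039e-01 -2.000e-04]
scene [201.87 213.16] [197 205  10  20 126]
top [318.71 164.29] [314 160  10  10  66]
handle [ 0.6515 -0.0596  0.143 ] 0.0021 r 0.0675 ang -33.6
s0 [200.34 208.52] 4686.0 0.0554 -48.94
t0 [319.68 165.06] 5238.0 0.0666 -36.86
j_scene [206.13 211.17] 4990.0 0.0525 -34.46
j_top [314.66 161.65] 4470.0 0.0664 -25.56
k_scene [201.43 209.08] 5025.0 0.0547 -46.2
k_top [318.76 164.31] 5263.0 0.0666 -34.65
```

View pics/k.png

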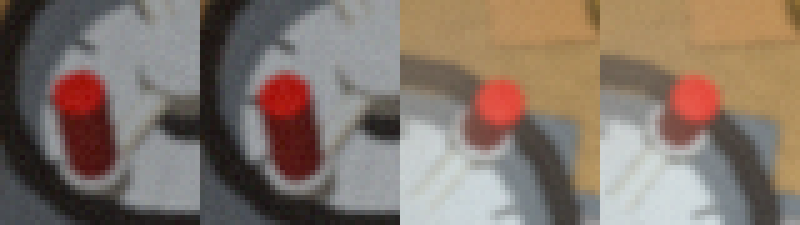

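The four crops (start and now, scene then top) show the handle about one pixel short of its start. All measures give 2.2–2.7° left, about 2.7 mm. I return by the same path and push that bit further.

Emit:
servo_tool --moves "-0.01 0.02 0 0 0; -0.026 0.05 0 0 0; -0.042 0.08 0 0 0; -0.058 0.11 0 0 0; -0.074 0.14 0 0 0; -0.09 0.17 0 0 0; -0.106 0.2 0 0 0; -0.122 0.23 0 0 0; -0.138 0.26 0 0 0; -0.152 0.288 0 0 0"

```text
time: 24.52
position: [0.639, 0.0518, 0.2179]
tool_rot: [0.896, 0.445, -0.001, 0.0]
ft_force: [0.7, 0.2, -0.7]
grip_width: 0.0005
grip_force: 0.0
```

Emit:
servo_tool --moves "-0.014 0.028 0 0 0; -0.028 0.054 0 0 0; -0.036 0.07 0 0 0; -0.04 0.078 0 0 0; -0.04 0.078 0.02 0 0; -0.04 0.078 0.045 0 0; -0.04 0.078 0.07 0 0; -0.04 0.078 0.09 0 0; -0.04 0.078 0.1 0 0; -0.04 0.078 0.1 0 0"

```text
time: 25.35
position: [0.6744, -0.0222, 0.1155]
tool_rot: [0.895, 0.446, -0.003, -0.002]
ft_force: [-0.0, 0.1, -0.6]
grip_width: 0.0005
grip_force: 0.0
```

Emit:
servo_tool --moves "-0.005 0 0 0 0; -0.012 0 0 0 0; -0.017 0 0 0 0; -0.021 0 0 0 0; -0.023 0 0 0 0; -0.0245 0 0 0 0; -0.0255 0 0 0 0; -0.0265 0 0 0 0; -0.027 0 0 0 0; -0.027 0 0 0 0"

```text
time: 26.18
position: [0.6613, -0.0446, 0.1188]
tool_rot: [0.895, 0.446, 0.001, 0.0]
ft_force: [2.2, 2.1, 1.1]
grip_width: 0.0002
grip_force: 0.9
```

Run:
```python
from h import *
o,R=st()
print("need",R.T@np.r_[np.array([.6597,-.0452])-o["position"][:2],0])
```

```text
t 26.1833 p [ 0.6613 -0.0446  0.1188] psi -37.03 q6 0.41 w 0.0002 F [2.2 2.1 1.1] hub in tool [-0.0219 -0.0662 -0.0001]
need [-1.42801231e-03 -8.91554687e-04 -1.93450595e-06]
```

Contact at about 3 N; 1.4 mm more, then retreat and check.

Emit:
servo_tool --moves "-0.0005 0 0 0 0; -0.001 0 0 0 0; -0.0015 0 0 0 0; -0.0018 0 0 0 0; -0.0018 0 0 0 0"

```text
time: 26.6
position: [0.6597, -0.0463, 0.1184]
tool_rot: [0.895, 0.446, -0.0, 0.0]
ft_force: [1.4, 2.2, 0.7]
grip_width: 0.0004
grip_force: 0.8
```

Emit:
servo_tool --moves "0.004 0 0 0 0; 0.012 0 0 0 0; 0.02 0 0 0 0; 0.026 0 -0.01 0 0; 0.026 0 -0.035 0 0; 0.026 0 -0.065 0 0; 0.026 0 -0.095 0 0; 0.026 0 -0.1 0 0"

```text
time: 27.27
position: [0.6791, -0.0254, 0.2255]
tool_rot: [0.895, 0.446, 0.005, 0.004]
ft_force: [1.2, 0.1, 0.7]
grip_width: 0.0005
grip_force: 0.0
```

Emit:
servo_tool --moves "0.006 -0.01 0 0 0; 0.018 -0.034 0 0 0; 0.034 -0.064 0 0 0; 0.05 -0.094 0 0 0; 0.066 -0.124 0 0 0; 0.082 -0.154 0 0 0; 0.098 -0.184 0 0 0; 0.114 -0.214 0 0 0; 0.13 -0.244 0 0 0; 0.142 -0.268 0 0 0"

```text
time: 28.1
position: [0.5435, 0.252, 0.217]
tool_rot: [0.895, 0.447, -0.002, -0.001]
ft_force: [0.6, 0.5, -0.6]
grip_width: 0.0003
grip_force: 0.0
```

Emit:
servo_tool --moves "0.014 -0.028 0 0 0; 0.028 -0.054 0 0 0; 0.04 -0.078 0 0 0; 0.048 -0.094 0 0 0; 0.05 -0.098 0 0 0; 0.05 -0.098 0 0 0"

```text
time: 28.6
position: [0.4967, 0.3494, 0.2173]
tool_rot: [0.894, 0.447, -0.002, 0.0]
ft_force: [0.7, -0.3, -0.4]
grip_width: 0.0003
grip_force: 0.0
```

Run:
```python
from h import *
st();look('l')
for f in "s0","t0","k_scene","k_top","l_scene","l_top":
    n="scene" if f[0]=="s" or "scene" in f else "top"
    im=cv2.imread(f"pics/{f}.png").astype(float);x0,y0,x1,y1={"scene":(185,190,225,235),"top":(300,148,335,185)}[n]
    c=im[y0:y1,x0:x1];w=np.clip(c[...,2]-c[...,:2].max(2)-60,0,None)
    Y,X=np.mgrid[y0:y1,x0:x1];u=np.array([(w*X).sum(),(w*Y).sum()])/w.sum()
    q=plane(n,u,.15)[:2]-HUB
    print(f,u.round(2),np.linalg.norm(q).round(4),np.degrees(np.arctan2(q[1],q[0])).round(2))
    # flange brass centre for feed
a=cv2.imread("pics/l_scene.png");b=cv2.imread("pics/l_top.png")
cv2.imwrite("pics/l.png",cv2.resize(np.hstack([a,b]),(800,300),interpolation=cv2.INTER_AREA))
```

```text
t 28.6 p [0.4967 0.3494 0.2173] psi -36.86 q6 1.073 w 0.0003 F [ 0.7 -0.3 -0.4] hub in tool [-2.381e-01  3.018e-01  3.000e-04]
scene [200.26 212.17] [196 204   9  20 119]
top [319.95 165.53] [316 161   9  10  73]
handle [ 0.649  -0.0626  0.1429] 0.0017 r 0.0672 ang -37.0
s0 [200.34 208.52] 0.0631 -37.9
t0 [319.68 165.06] 0.066 -36.96
k_scene [201.43 209.08] 0.063 -35.52
k_top [318.76 164.31] 0.066 -34.73
l_scene [199.99 208.33] 0.0632 -38.67
l_top [320.02 165.27] 0.0661 -37.69
```

View pics/l.png

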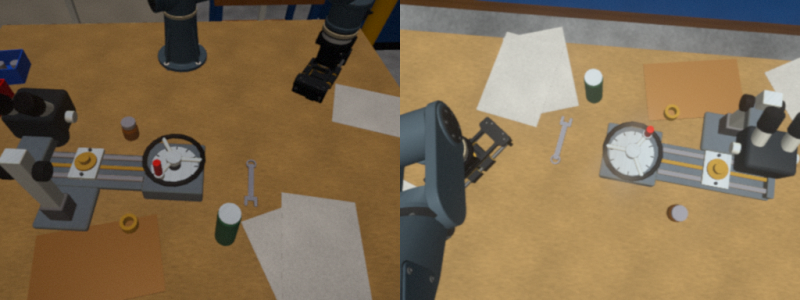

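The handle is within 0.8° of its start in both views. The carriage has fed on, the bystanders stand where they were, and the arm is clear.

```bash
python3 -c "
from rig import job
print(job.hand_in())"
```

```text
the job is handed in; nothing more can be done
None
```

I pushed the wheel clockwise through one full turn with shut fingertips; the handle stopped about 0.8° past its start, and I handed the job in at 28.6 s with the arm clear and the can, jar, bush and wrench where they were.

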